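Lock the finisher's bayonet lid and give it a test run

ROBOT

A 6-joint arm with a two-finger parallel gripper is mounted at the origin on the work surface. World frame = base frame: x ahead of the robot, y to its left, z up, the work surface at z = 0. Lengths are in m, angles in degrees, forces in N, time in s.
With the tool pointing down it reaches from about 0.3 to 0.75 m from the base axis. Payload 8.5 kg.
Tool frame: the origin (TCP) lies on the mounting face of the last link; the fingertips stand 173 mm ahead of it and the grasp point (between the pads) lies 155 mm ahead of it (env.tips_ahead is the distance from the TCP to the fingertips, in m); z points along the fingers, x is the direction in which the jaws open and shut, and the axes are right-handed (so a half turn about z gives the same grasp; the last joint's range is limited). The gripper opens to 85 mm and grips with 20 to 120 N. Pads are 22 mm wide; open, the fingers measure 114 mm over their backs; the gripper's body (76 mm by 85 mm) begins 54 mm behind the grasp point. The pads swing forward as they close: fully open they stand 13 mm farther back than shut.
Start: joints at [54.185, 21.807, 74.336, -0, 83.858, -12.336], TCP at [0.219, 0.504, 0.405] pointing down, gripper open.
Joint ranges: [-178.18, 178.18], [-50.72, 133.34], [12.68, 142.11], [-81.47, 261.47], [9.98, 163.14], [-165.26, 165.26]. Speed limits (degrees/s): [136.94, 136.94, 180, 180, 180, 180].

INTERFACE

Orientations are given as a 3x3 rotation matrix whose columns are the frame's x, y, z axes.
In Python, from rig import env gives the robot as it stands. The module is installed in compiled form; this text tells all that it offers.
- The arm moves only by the tool step_arm, never from a script. Its argument "increments" is a list of rows, each an object of numbers: "x", "y", "z": the shift along the tool's x, y, z in cm; "wx", "wy", "wz": the turn, a rotation vector about the tool's x, y, z in rad; "gripper": the finger opening in cm, from 0 to 8.54. A call has 1 to 20 rows; each row shifts and turns the commanded pose from where the row before left it, along the tool's axes as they then stand; what a row does not reach is not made up. A row lasts 1/10 s, in which the tool goes at most 50 mm and 8.59 degrees, less where a joint would pass 70% of its speed; a pose out of reach is approached as far as the arm can. A call with a gripper value outside its range is refused whole. The fingers move at their own pace and stop on an object; "newtons" is the grip in N (left out, the last holds). Time passes only in rows, so rows that do not move let the fingers close. It gives the time, the measured TCP pose, the force and the opening at its end, in the units of the state.
- env.observe(): the state, without advancing time (a new reading comes with each control period).
- env.get_image(name): name is "scene" or "top" or "wrist"; returns a dict with "color" (420x560x3 uint8, blue, green, red), "camera_matrix" (3x3 intrinsics, pixels), "distortion" ([k1, k2, p1, p2, k3] as OpenCV has them; the pictures are not rectified), "rvec" (rotation vector, rad) and "tvec" (3), from world to camera coordinates, as OpenCV has them. Camera axes: x right, y down, z forward; pixel columns grow to the right and rows downward; lengths in m; the calibration is good to about 2 mm. A picture is of the moment at which its call begins. There is no depth.
- env.close_job(): hands the job in, once; it reports no verdict.
The state is a dict: "time_s": time; "q": joint angles; "qvel": joint speeds; "joint_efforts": joint torques, N m; "position": TCP position; "tool_rot": TCP orientation; "ft_force": force on the tool from outside, world axes, zero at the start; "wrist_torque": the same for the moment, N m; "grip_width": finger opening in m.
Only numpy, scipy, OpenCV 4.12 (cv2) and the standard library are available. Lean on these libraries where they do the work, as an engineer would, in place of code of your own. Each camera call takes 0.05 s, during which the arm holds its last target. There are 200 camera calls.

TASK

Put the black lid on the ring finisher: line its two lugs up with the two slots in the mouth, push it fully down against the spring and twist it clockwise (seen from above) to the stop, so that it stays locked. Only then tilt the jog stick well over towards the green dot, hold it there for two seconds and let it spring back to the centre; do not tilt it the other way. Leave the lid locked and the other things on the bench where they are.

Things in the scene. Friction and masses are not known exactly. Their poses are not given: they have to be found in the camera images.
- lid: Loose black round lid, about 0.22 kg, standing on its plug. Origin: centre of the plug's underside, z up. Plug 74 mm wide, z 0 to 20 mm; cover disc 116 mm wide, z 20 to 28 mm. Two steel lugs stick out of the plug along +x and -x (the line of the yellow pointers on the disc): 14 mm wide, out to 46 mm from the axis, z 5.5 to 11.5 mm. Half a turn makes no difference.
- lid_grip (a point): Point in the lid's orange grip bar, on the lid's axis, 50 mm above the lid's origin, axes as lid. The bar is 60 mm long along x (in line with the lugs), 16 mm thick along y, and stands 36 mm tall on the disc (28 to 64 mm above the lid's origin).
- tumbler: Vibratory ring finisher fixed to the bench: grey round base 170 mm wide and 60 mm tall, blue drum 150 mm wide, its white rim 150 mm above the bench. Origin: centre of the underside, z up; x runs through the two slots of the mouth.
- mouth (a point): Centre of the finisher's mouth, at the top of the white flange (150 mm above the bench), axes as tumbler. Flange 6 mm thick, bore 79 mm; two slots, 18 mm wide, reaching 49 mm from the axis, along +x and -x (yellow marks on the rim). Fully down, the lid's disc lies on the flange and its origin is 20 mm below this point. Then it turns only clockwise from above, 60 degrees, to a firm stop.
- button (a point): Top of the black sprung button in the middle of the mouth, 12 mm below mouth when free. It meets the plug 8 mm before the lid is fully down, pushes back with 3 N at first and 10 N at the bottom, and lifts an unlocked lid again. Turned to the stop (pointers at the red marks), the lid's lugs are under the flange: let go, it stays, risen about 2.5 mm.
- jogbox: Grey control box with a black top, fixed to the bench, 110 mm along x, 100 mm along y, 50 mm tall. Origin: centre of the underside, z up. The green dot lies on its top at +x.
- jog_ball (a point): Centre of the red ball, 28 mm wide, on the jog stick: 75 mm above the stick's pivot, which lies in the centre of the box's top. The stick is 10 mm thick. A rubber boot 40 mm wide and 20 mm tall is round its foot.
- jog (a joint): Tilt of the jog stick in rad: 0 upright, positive towards the green dot (box +x), stops at 0.42 either way. Spring-centred, 0.8 N m per rad (about 4 N at the ball at full tilt); it springs back when let go. Over 0.25 counts as well over.
- bowl_a: Bystander: medium brown wooden bowl, 110 mm wide, 45 mm tall. Origin: centre of its underside. Leave it alone.
- bowl_b: Bystander: light wooden bowl, 100 mm wide, 40 mm tall. Origin: centre of its underside. Leave it alone.
- jar: Bystander: brown clay jar, 100 mm wide, 150 mm tall. Origin: centre of its underside. Leave it alone.
- mug: Bystander: blue ceramic mug, 80 mm wide, 95 mm tall, with a handle. Origin: centre of its underside. Leave it alone.
- pliers: Bystander: pliers with blue handles lying flat, about 140 mm long, 12 mm thick. Origin under it, x along it. Leave it alone.
- dapping: Bystander: dark steel block, 55 x 55 x 45 mm. Origin: centre of its underside. Leave it alone.
Mind the look-alikes: they are no part of the job. Leave any pink look-alike of the lid alone.

How it is judged:
By the outcome, as a careful person would: the job done as asked, in the order asked, and still so for the second after the job is handed in, with the robot touching nothing.
It also fails if it takes over 67 s, if anything falls off the work surface, if the arm or the gripper's body presses on something with over 40 N, if the wrist force passes 120 N, or if a joint passes its speed limit or range.

## Working session

There is one attempt and no reset: what is moved stays moved. The work goes in short steps, Python scripts to look and compute and a tool call to move; the robot and the scene stay as the last step left them, time stands still between calls to the robot, and variables do not carry over. Pictures are saved under pics/ and viewed, about 8 in all and at most 12, crops included, and the job is handed in when it is done.

Besides the shell and the picture viewer there is one more tool, called after "Call:" as name(argument=value, ...), one argument or row to a line, values as JSON. step_arm: Moves the arm, as the interface text tells. Its arguments: {"type":"object","properties":{"increments":{"type":"array"},"newtons":{"type":"number"}},"required":["increments"]}

```bash
mkdir -p pics; cat > h.py <<'E'
import numpy as np, cv2
from rig import env
def grab(n):
    d=env.get_image(n); return d
def ray(d,u,v):
    K=np.array(d["camera_matrix"]);D=np.array(d["distortion"])
    p=cv2.undistortPoints(np.array([[[u,v]]],float),K,D)[0,0]
    R=cv2.Rodrigues(np.array(d["rvec"],float))[0];t=np.array(d["tvec"],float).ravel()
    return -R.T@t, R.T@np.array([p[0],p[1],1.])
def onz(d,u,v,z):
    o,r=ray(d,u,v); return o+r*(z-o[2])/r[2]
def proj(d,P):
    return cv2.projectPoints(np.array(P,float).reshape(-1,1,3),np.array(d["rvec"],float),np.array(d["tvec"],float),np.array(d["camera_matrix"]),np.array(d["distortion"],float))[0][:,0]
E
python3 - <<'E'
from h import *
import pickle
for n in ["scene","top","wrist"]:
    d=grab(n); pickle.dump(d,open(n+".pkl","wb"))
    cv2.imwrite(f"pics/{n}0.png",d["color"])
    print(n,ray(d,280,210))
print(env.observe())
E
```

```text
scene (array([1.26421427, 0.16213113, 1.09257716]), array([-0.60609526, -0.11244987, -0.78741895]))
top (array([ 0.37721484, -0.01111918,  1.73573653]), array([ 0.08401663,  0.02170119, -0.99634718]))
wrist (array([0.15012323, 0.53392353, 0.37263385]), array([ 0.25076836, -0.1168238 , -0.96114462]))
{'time_s': 0.15, 'q': array([ 5.41837366e+01,  2.18336489e+01,  7.43719049e+01, -3.17189368e-04,
        8.38573678e+01, -1.23367516e+01]), 'qvel': array([ 0.04010039, -0.03447823, -0.21158101, -0.01704047, -0.00036405,
       -0.00386954]), 'joint_efforts': array([ 2.26596130e-03, -4.48628211e+01, -2.31345069e+01, -1.49642237e-04,
        3.78197146e-03,  3.86421152e-05]), 'position': array([0.2191254 , 0.50443258, 0.40425611]), 'tool_rot': array([[ 3.98420226e-01,  9.17202767e-01, -6.38182990e-04],
       [ 9.17202360e-01, -3.98420671e-01, -8.93739239e-04],
       [-1.07400540e-03, -2.29259155e-04, -9.99999397e-01]]), 'ft_force': array([-0.93808277, -0.39788191, -0.19465392]), 'wrist_torque': array([-0.00171104,  0.0155884 ,  0.02461146]), 'grip_width': 0.08533891825388655}
```

View pics/top0.png

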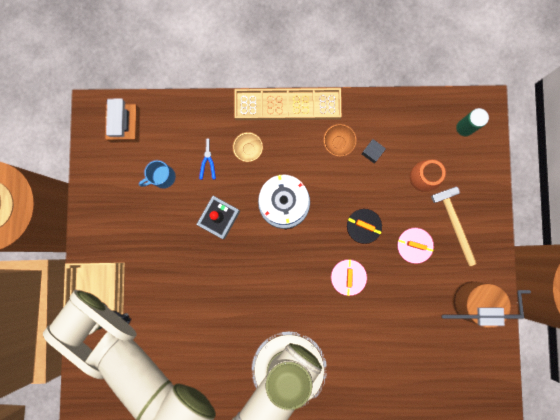

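View pics/scene0.png

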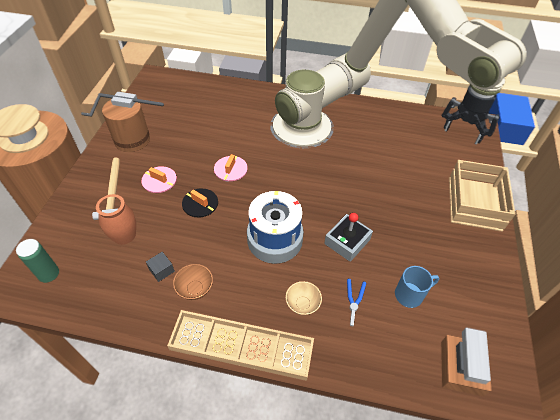

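Top view: the black lid is at (365,226). The pink look-alikes at (416,245) and (349,278) don't fit because they aren't black. The finisher is at (284,200). The jog box is at (218,216), with its red ball at (214,215) and green mark near (223,207). I'll confirm this in an enlarged crop and measure.

```bash
python3 - <<'E'
from h import *
import pickle
d=pickle.load(open("top.pkl","rb")); im=d["color"]
c=im[165:265,190:400]; cv2.imwrite("pics/crop1.png",cv2.resize(c,None,fx=3.8,fy=3.8,interpolation=cv2.INTER_CUBIC))
hsv=cv2.cvtColor(im,cv2.COLOR_BGR2HSV)
def blobs(name,lo,hi,box,z,mn=2):
    x0,y0,x1,y1=box
    m=cv2.inRange(hsv,lo,hi)[y0:y1,x0:x1]
    n,l,s,ce=cv2.connectedComponentsWithStats(m)
    for i in range(1,n):
        if s[i,4]>=mn:
            u,v=ce[i]+[x0,y0]; print(name,s[i,4],(round(u,1),round(v,1)),onz(d,u,v,z)[:2].round(4))
lid=(340,200,390,250);tb=(255,170,315,232);jb=(190,190,245,245)
blobs("lidyel",(24,150,120),(35,255,255),lid,.028)
blobs("lidor",(5,150,120),(20,255,255),lid,.064,5)
blobs("lidblk",(0,0,0),(180,255,60),lid,.028,50)
blobs("tyel",(22,120,120),(38,255,255),tb,.15)
blobs("tred",(170,120,100),(180,255,255),tb,.15);blobs("tred0",(0,120,100),(8,255,255),tb,.15)
blobs("twhite",(0,0,190),(180,40,255),tb,.15,30)
blobs("jgreen",(45,80,80),(90,255,255),jb,.05)
blobs("jred",(0,150,80),(8,255,255),jb,.125);blobs("jred2",(170,150,80),(180,255,255),jb,.125)
blobs("jblk",(0,0,0),(180,255,60),jb,.05,30)
E
```

```text
lidyel 22 (np.float64(351.1), np.float64(220.1)) [ 0.4866 -0.2088]
lidyel 4 (np.float64(360.0), np.float64(222.5)) [ 0.4785 -0.2379]
lidyel 3 (np.float64(364.0), np.float64(224.0)) [ 0.4735 -0.2509]
lidyel 22 (np.float64(377.1), np.float64(231.2)) [ 0.4495 -0.2934]
lidor 1273 (np.float64(364.5), np.float64(220.3)) [ 0.4834 -0.2479]
lidor 61 (np.float64(364.8), np.float64(225.2)) [ 0.4675 -0.2484]
lidor 5 (np.float64(353.0), np.float64(249.0)) [ 0.3912 -0.2091]
lidor 7 (np.float64(360.0), np.float64(248.9)) [ 0.3916 -0.2315]
lidblk 284 (np.float64(368.3), np.float64(217.3)) [ 0.4957 -0.2655]
lidblk 214 (np.float64(364.5), np.float64(235.3)) [ 0.4364 -0.2519]
tyel 9 (np.float64(279.1), np.float64(177.0)) [0.6136 0.0259]
tyel 10 (np.float64(287.2), np.float64(220.3)) [0.479  0.0014]
tred0 7 (np.float64(299.9), np.float64(184.7)) [ 0.5891 -0.0383]
tred0 2 (np.float64(310.0), np.float64(198.5)) [ 0.5461 -0.0693]
tred0 7 (np.float64(266.7), np.float64(213.0)) [0.5019 0.0644]
twhite 1487 (np.float64(283.5), np.float64(200.8)) [0.5394 0.0124]
twhite 183 (np.float64(283.4), np.float64(199.6)) [0.5432 0.0127]
jgreen 20 (np.float64(222.2), np.float64(207.2)) [0.5294 0.2155]
jred 68 (np.float64(213.8), np.float64(215.0)) [0.4983 0.2313]
jblk 72 (np.float64(219.2), np.float64(217.6)) [0.4954 0.225 ]
```

View pics/crop1.png

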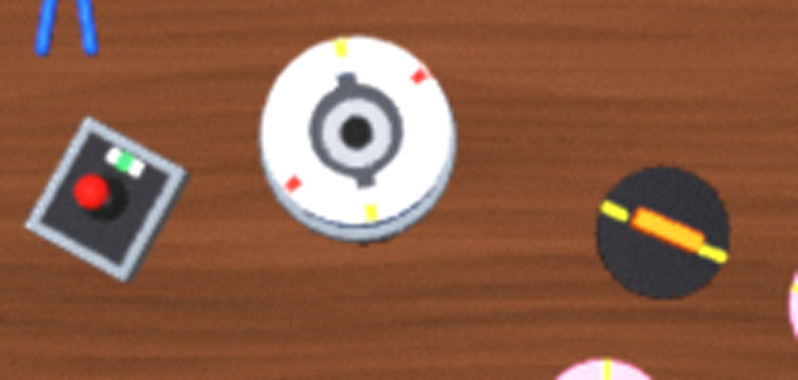

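The crop confirms it: the black lid with orange bar lies at crop (663,231). The mouth slots are at about 12 and 6 o'clock, with the red marks 60° clockwise of them. The green dot is up and to the right of the red ball. Next I'll move above the lid to look from near.

```bash
cat >> h.py <<'E'
def go(p,head=None):
    """increments from the present pose: turn first (wz total), then shift (cm, tool axes after the turn)"""
    s=env.observe(); R=np.array(s["tool_rot"]); h=np.degrees(np.arctan2(R[1,0],R[0,0]))
    if head is None: head=h
    w=-np.radians((head-h+180)%360-180); R2=R@cv2.Rodrigues(np.array([0,0,w]))[0]
    sh=R2.T@(np.array(p)-s["position"])*100
    print("t",round(s["time_s"],2),"pos",s["position"].round(4),"head",round(h,2),"F",s["ft_force"].round(1),"T",s["wrist_torque"].round(2),"g",round(s["grip_width"],4),"q",s["q"].round(1))
    print("wz",w.round(4),"shift cm",sh.round(2)); print("tilt",(R[:2,2]).round(4))
E
python3 -c "
from h import *
go([.468,-.251,.33],-23.7)"
```

```text
t 0.15 pos [0.2191 0.5044 0.4043] head 66.52 F [-0.9 -0.4 -0.2] T [-0.    0.02  0.02] g 0.0853 q [ 54.2  21.8  74.4  -0.   83.9 -12.3]
wz 1.5746 shift cm [53.15 59.16  7.48]
tilt [-0.0006 -0.0009]
```

Call:
step_arm(
  increments=[
    {"wz": 0.131},
    {"wz": 0.131},
    {"wz": 0.131},
    {"wz": 0.131},
    {"wz": 0.131},
    {"wz": 0.131},
    {"wz": 0.131},
    {"wz": 0.131},
    {"wz": 0.131},
    {"wz": 0.131},
    {"wz": 0.132},
    {"wz": 0.132},
  ],
)

```text
invalid input at $.increments[0]: expected keys x, y, z, wx, wy, wz, gripper
```

Call:
step_arm(
  increments=[
    {"x": 2.66, "y": 2.96, "z": 0.3},
    {"x": 2.66, "y": 2.96, "z": 0.3},
    {"x": 2.66, "y": 2.96, "z": 0.3},
    {"x": 2.66, "y": 2.96, "z": 0.3},
    {"x": 2.66, "y": 2.96, "z": 0.3},
    {"x": 2.66, "y": 2.96, "z": 0.3},
    {"x": 2.66, "y": 2.96, "z": 0.3},
    {"x": 2.66, "y": 2.96, "z": 0.3},
    {"x": 2.66, "y": 2.96, "z": 0.3},
    {"x": 2.66, "y": 2.96, "z": 0.3},
    {"x": 2.66, "y": 2.96, "z": 0.4},
    {"x": 2.66, "y": 2.96, "z": 0.4},
    {"x": 2.66, "y": 2.96, "z": 0.4},
    {"x": 2.66, "y": 2.96, "z": 0.4},
    {"x": 2.66, "y": 2.96, "z": 0.4},
    {"x": 2.66, "y": 2.96, "z": 0.4},
    {"x": 2.66, "y": 2.96, "z": 0.4},
    {"x": 2.66, "y": 2.96, "z": 0.4},
    {"x": 2.6, "y": 2.9, "z": 0.5},
    {},
  ],
)

```text
invalid input at $.increments[0]: expected keys x, y, z, wx, wy, wz, gripper
```

```bash
cat >> h.py <<'E'
def blobs(d,name,lo,hi,z,box=(0,0,560,420),mn=20):
    x0,y0,x1,y1=box; hsv=cv2.cvtColor(d["color"],cv2.COLOR_BGR2HSV)
    m=cv2.inRange(hsv,lo,hi)[y0:y1,x0:x1]
    n,l,s,ce=cv2.connectedComponentsWithStats(m)
    for i in range(1,n):
        if s[i,4]>=mn:
            u,v=ce[i]+[x0,y0]; print(name,s[i,4],s[i,2:4],(round(u,1),round(v,1)),onz(d,u,v,z)[:2].round(4))
E
python3 - <<'E'
from h import *
import pickle
d=grab("wrist");cv2.imwrite("pics/w1.png",d["color"]);pickle.dump(d,open("w1.pkl","wb"))
go([.468,-.251,.207],-23.7)
blobs(d,"yel",(22,150,120),(38,255,255),.028)
blobs(d,"or",(5,150,200),(21,255,255),.064)
E
```

```text
t 0.2 pos [0.2191 0.5044 0.4043] head 66.52 F [-0.1  0.1  0.5] T [-0.03  0.02  0.05] g 0.0853 q [ 54.2  21.8  74.4  -0.   83.9 -12.3]
wz 1.5746 shift cm [53.16 59.15 19.78]
tilt [-0.0005 -0.0007]
```

View pics/w1.png

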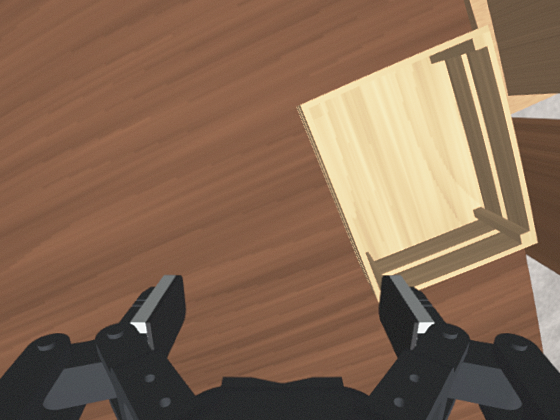

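The call was refused because every row needs all the keys. The picture shows only the tray, since the arm hasn't moved; the fingertips are at rows 275–330. I'll send it again with full rows.

Call:
step_arm(
  increments=[
    {"x": 0, "y": 0, "z": 0, "wx": 0, "wy": 0, "wz": 0.131, "gripper": 8.5},
    {"x": 0, "y": 0, "z": 0, "wx": 0, "wy": 0, "wz": 0.131, "gripper": 8.5},
    {"x": 0, "y": 0, "z": 0, "wx": 0, "wy": 0, "wz": 0.131, "gripper": 8.5},
    {"x": 0, "y": 0, "z": 0, "wx": 0, "wy": 0, "wz": 0.131, "gripper": 8.5},
    {"x": 0, "y": 0, "z": 0, "wx": 0, "wy": 0, "wz": 0.131, "gripper": 8.5},
    {"x": 0, "y": 0, "z": 0, "wx": 0, "wy": 0, "wz": 0.131, "gripper": 8.5},
    {"x": 0, "y": 0, "z": 0, "wx": 0, "wy": 0, "wz": 0.131, "gripper": 8.5},
    {"x": 0, "y": 0, "z": 0, "wx": 0, "wy": 0, "wz": 0.131, "gripper": 8.5},
    {"x": 0, "y": 0, "z": 0, "wx": 0, "wy": 0, "wz": 0.131, "gripper": 8.5},
    {"x": 0, "y": 0, "z": 0, "wx": 0, "wy": 0, "wz": 0.131, "gripper": 8.5},
    {"x": 0, "y": 0, "z": 0, "wx": 0, "wy": 0, "wz": 0.132, "gripper": 8.5},
    {"x": 0, "y": 0, "z": 0, "wx": 0, "wy": 0, "wz": 0.132, "gripper": 8.5},
  ],
)

```text
time_s: 1.4
position: [0.2191, 0.5044, 0.4045]
tool_rot: [[0.914, -0.406, -0.0], [-0.406, -0.914, -0.0], [-0.0, 0.0, -1.0]]
ft_force: [0.2, -0.1, 0.8]
grip_width: 0.0846
```

Call:
step_arm(
  increments=[
    {"x": 2.8, "y": 3.11, "z": 0.3, "wx": 0, "wy": 0, "wz": 0, "gripper": 8.5},
    {"x": 2.8, "y": 3.11, "z": 0.3, "wx": 0, "wy": 0, "wz": 0, "gripper": 8.5},
    {"x": 2.8, "y": 3.11, "z": 0.3, "wx": 0, "wy": 0, "wz": 0, "gripper": 8.5},
    {"x": 2.8, "y": 3.11, "z": 0.3, "wx": 0, "wy": 0, "wz": 0, "gripper": 8.5},
    {"x": 2.8, "y": 3.11, "z": 0.3, "wx": 0, "wy": 0, "wz": 0, "gripper": 8.5},
    {"x": 2.8, "y": 3.11, "z": 0.3, "wx": 0, "wy": 0, "wz": 0, "gripper": 8.5},
    {"x": 2.8, "y": 3.11, "z": 0.3, "wx": 0, "wy": 0, "wz": 0, "gripper": 8.5},
    {"x": 2.8, "y": 3.11, "z": 0.3, "wx": 0, "wy": 0, "wz": 0, "gripper": 8.5},
    {"x": 2.8, "y": 3.11, "z": 0.3, "wx": 0, "wy": 0, "wz": 0, "gripper": 8.5},
    {"x": 2.8, "y": 3.11, "z": 0.3, "wx": 0, "wy": 0, "wz": 0, "gripper": 8.5},
    {"x": 2.8, "y": 3.11, "z": 0.3, "wx": 0, "wy": 0, "wz": 0, "gripper": 8.5},
    {"x": 2.8, "y": 3.11, "z": 0.5, "wx": 0, "wy": 0, "wz": 0, "gripper": 8.5},
    {"x": 2.8, "y": 3.11, "z": 0.5, "wx": 0, "wy": 0, "wz": 0, "gripper": 8.5},
    {"x": 2.8, "y": 3.11, "z": 0.5, "wx": 0, "wy": 0, "wz": 0, "gripper": 8.5},
    {"x": 2.8, "y": 3.11, "z": 0.5, "wx": 0, "wy": 0, "wz": 0, "gripper": 8.5},
    {"x": 2.8, "y": 3.11, "z": 0.5, "wx": 0, "wy": 0, "wz": 0, "gripper": 8.5},
    {"x": 2.8, "y": 3.11, "z": 0.5, "wx": 0, "wy": 0, "wz": 0, "gripper": 8.5},
    {"x": 2.8, "y": 3.11, "z": 0.5, "wx": 0, "wy": 0, "wz": 0, "gripper": 8.5},
    {"x": 2.8, "y": 3.11, "z": 0.5, "wx": 0, "wy": 0, "wz": 0, "gripper": 8.5},
    {"x": 0, "y": 0, "z": 0, "wx": 0, "wy": 0, "wz": 0, "gripper": 8.5},
  ],
)

```text
time_s: 3.4
position: [0.47, -0.2543, 0.3305]
tool_rot: [[0.915, -0.405, -0.0], [-0.405, -0.915, -0.001], [0.0, 0.001, -1.0]]
ft_force: [-0.4, 1.4, -0.2]
grip_width: 0.0853
```

```bash
python3 - <<'E'
from h import *
import pickle
d=grab("wrist");cv2.imwrite("pics/w2.png",d["color"]);pickle.dump(d,open("w2.pkl","wb"))
go([.468,-.251,.207],-23.7)
blobs(d,"yel",(22,150,120),(38,255,255),.028)
blobs(d,"or",(5,150,200),(21,255,255),.064)
E
```

```text
t 3.45 pos [ 0.4694 -0.2522  0.3307] head -23.8 F [ 0.5  0.8 -0.4] T [0.05 0.   0.05] g 0.085 q [-41.   23.9  84.   -0.   72.1 -17.2]
wz -0.0018 shift cm [-0.16 -0.05 12.37]
tilt [-0.0009  0.0007]
or 390 [22 79] (np.float64(275.5), np.float64(211.0)) [ 0.468  -0.2472]
or 336 [69 41] (np.float64(54.5), np.float64(235.5)) [ 0.304  -0.1962]
or 68 [18  9] (np.float64(282.6), np.float64(377.8)) [ 0.4114 -0.3883]
```

View pics/w2.png

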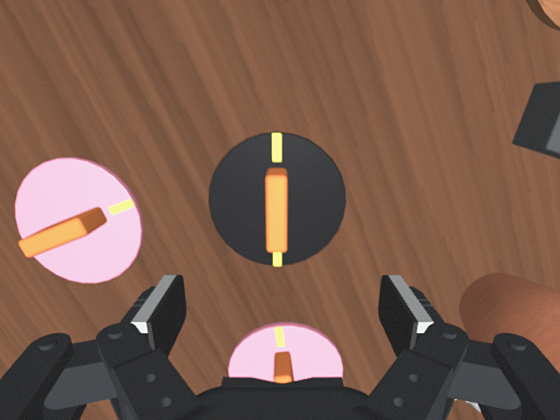

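The wrist view shows the lid disc centred near (277,199), its yellow pointers at (277,148) and (277,259), and the bar upright between the jaws. I'll fit the disc for an exact centre.

```bash
python3 - <<'E'
from h import *
import pickle
d=pickle.load(open("w2.pkl","rb")); im=d["color"]
blobs(d,"yel",(22,80,150),(38,255,255),.028,(200,120,360,275))
hsv=cv2.cvtColor(im,cv2.COLOR_BGR2HSV)
box=(195,120,360,272); x0,y0,x1,y1=box
m=(~((cv2.inRange(hsv,(0,60,60),(18,205,190)))>0)).astype(np.uint8)[y0:y1,x0:x1]*255
m=cv2.morphologyEx(cv2.inRange(hsv,(0,0,0),(180,90,80))[y0:y1,x0:x1],cv2.MORPH_CLOSE,np.ones((25,25)))
c=max(cv2.findContours(m,0,cv2.CHAIN_APPROX_NONE)[0],key=cv2.contourArea)
P=np.array([onz(d,*(p[0]+[x0,y0]),.028)[:2] for p in c])
A=np.c_[2*P,np.ones(len(P))];s=np.linalg.lstsq(A,(P**2).sum(1),rcond=None)[0]
print("disc",s[:2].round(4),"r",np.sqrt(s[2]+s[:2]@s[:2]).round(4))
print("bar top",onz(d,276.5,213,.064).round(4))
go([*s[:2],.207])
E
```

```text
yel 289 [10 29] (np.float64(276.5), np.float64(147.0)) [ 0.4854 -0.2087]
yel 133 [ 9 15] (np.float64(277.0), np.float64(259.0)) [ 0.4463 -0.2972]
disc [ 0.4659 -0.2527] r 0.058
bar top [ 0.4681 -0.2489  0.064 ]
t 3.45 pos [ 0.4694 -0.2522  0.3307] head -23.8 F [ 0.5  0.8 -0.4] T [0.05 0.   0.05] g 0.085 q [-41.   23.9  84.   -0.   72.1 -17.2]
wz -0.0 shift cm [-0.29  0.2  12.37]
tilt [-0.0009  0.0007]
```

Call:
step_arm(
  increments=[
    {"x": -0.29, "y": 0.2, "z": 1.3, "wx": 0, "wy": 0, "wz": 0, "gripper": 5.5},
    {"x": 0, "y": 0, "z": 2, "wx": 0, "wy": 0, "wz": 0, "gripper": 5.5},
    {"x": 0, "y": 0, "z": 2, "wx": 0, "wy": 0, "wz": 0, "gripper": 5.5},
    {"x": 0, "y": 0, "z": 2, "wx": 0, "wy": 0, "wz": 0, "gripper": 5.5},
    {"x": 0, "y": 0, "z": 2, "wx": 0, "wy": 0, "wz": 0, "gripper": 5.5},
    {"x": 0, "y": 0, "z": 1.5, "wx": 0, "wy": 0, "wz": 0, "gripper": 5.5},
    {"x": 0, "y": 0, "z": 1.0, "wx": 0, "wy": 0, "wz": 0, "gripper": 4},
    {"x": 0, "y": 0, "z": 0.5, "wx": 0, "wy": 0, "wz": 0, "gripper": 3},
    {"x": 0, "y": 0, "z": 0, "wx": 0, "wy": 0, "wz": 0, "gripper": 3},
    {"x": 0, "y": 0, "z": 0, "wx": 0, "wy": 0, "wz": 0, "gripper": 3},
  ],
  newtons=80,
)

```text
time_s: 4.45
position: [0.4659, -0.2509, 0.2094]
tool_rot: [[0.916, -0.401, 0.001], [-0.401, -0.916, -0.001], [0.001, 0.0, -1.0]]
ft_force: [-0.5, -0.3, -0.0]
grip_width: 0.0304
```

```bash
python3 - <<'E'
from h import *
go([.4659,-.2527,.207])
E
```

```text
t 4.45 pos [ 0.4659 -0.2509  0.2094] head -23.65 F [-0.5 -0.3 -0. ] T [ 0.07 -0.03  0.04] g 0.0304 q [-41.1  32.8  92.9   0.   54.3 -17.5]
wz -0.0 shift cm [0.07 0.17 0.24]
tilt [ 0.0008 -0.0007]
```

Call:
step_arm(
  increments=[
    {"x": 0, "y": 0.15, "z": 0.2, "wx": 0, "wy": 0, "wz": 0, "gripper": 3},
    {"x": 0, "y": 0, "z": 0, "wx": 0, "wy": 0, "wz": 0, "gripper": 0.5},
    {"x": 0, "y": 0, "z": 0, "wx": 0, "wy": 0, "wz": 0, "gripper": 0.5},
    {"x": 0, "y": 0, "z": 0, "wx": 0, "wy": 0, "wz": 0, "gripper": 0.5},
    {"x": 0, "y": 0, "z": 0, "wx": 0, "wy": 0, "wz": 0, "gripper": 0.5},
    {"x": 0, "y": 0, "z": 0, "wx": 0, "wy": 0, "wz": 0, "gripper": 0.5},
  ],
  newtons=80,
)

```text
time_s: 5.05
position: [0.4653, -0.2525, 0.2072]
tool_rot: [[0.916, -0.401, 0.001], [-0.401, -0.916, -0.001], [0.001, 0.0, -1.0]]
ft_force: [0.3, -0.7, 6.8]
grip_width: 0.0148
```

```bash
python3 - <<'E'
from h import *
go([.4659,-.2527,.207])
E
```

```text
t 5.05 pos [ 0.4653 -0.2525  0.2072] head -23.67 F [ 0.3 -0.7  6.8] T [-0.03  0.09 -0.03] g 0.0148 q [-41.3  33.   92.9  -0.   54.  -17.6]
wz -0.0 shift cm [ 0.07 -0.01  0.02]
tilt [ 0.0008 -0.0009]
```

Call:
step_arm(
  increments=[
    {"x": 0, "y": 0, "z": -1, "wx": 0, "wy": 0, "wz": 0, "gripper": 0.5},
    {"x": 0, "y": 0, "z": -2.5, "wx": 0, "wy": 0, "wz": 0, "gripper": 0.5},
    {"x": 0, "y": 0, "z": -3, "wx": 0, "wy": 0, "wz": 0, "gripper": 0.5},
    {"x": 0, "y": 0, "z": -3, "wx": 0, "wy": 0, "wz": 0, "gripper": 0.5},
    {"x": 0, "y": 0, "z": -3, "wx": 0, "wy": 0, "wz": 0, "gripper": 0.5},
    {"x": 0, "y": 0, "z": -3, "wx": 0, "wy": 0, "wz": 0, "gripper": 0.5},
    {"x": 0, "y": 0, "z": -3, "wx": 0, "wy": 0, "wz": 0, "gripper": 0.5},
    {"x": 0, "y": 0, "z": -2, "wx": 0, "wy": 0, "wz": 0, "gripper": 0.5},
    {"x": 0, "y": 0, "z": -0.5, "wx": 0, "wy": 0, "wz": 0.05, "gripper": 0.5},
    {"x": 0, "y": 0, "z": 0, "wx": 0, "wy": 0, "wz": 0.12, "gripper": 0.5},
    {"x": 0, "y": 0, "z": 0, "wx": 0, "wy": 0, "wz": 0.12, "gripper": 0.5},
    {"x": 0, "y": 0, "z": 0, "wx": 0, "wy": 0, "wz": 0.12, "gripper": 0.5},
    {"x": 0, "y": 0, "z": 0, "wx": 0, "wy": 0, "wz": 0.12, "gripper": 0.5},
    {"x": 0, "y": 0, "z": 0, "wx": 0, "wy": 0, "wz": 0.12, "gripper": 0.5},
    {"x": 0, "y": 0, "z": 0, "wx": 0, "wy": 0, "wz": 0.12, "gripper": 0.5},
    {"x": 0, "y": 0, "z": 0, "wx": 0, "wy": 0, "wz": 0.12, "gripper": 0.5},
    {"x": 0, "y": 0, "z": 0, "wx": 0, "wy": 0, "wz": 0.09, "gripper": 0.5},
    {"x": 0, "y": 0, "z": 0, "wx": 0, "wy": 0, "wz": 0, "gripper": 0.5},
  ],
  newtons=100,
)

```text
time_s: 6.85
position: [0.465, -0.2521, 0.4167]
tool_rot: [[0.176, -0.984, -0.001], [-0.984, -0.176, 0.001], [-0.001, 0.001, -1.0]]
ft_force: [-0.5, 0.4, -2.4]
grip_width: 0.0145
```

```bash
python3 - <<'E'
from h import *
import pickle
go([.43,-.007,.42],-79.7)
d=pickle.load(open("scene.pkl","rb"));b=(235,185,315,265)
blobs(d,"yel",(22,90,120),(38,255,255),.15,b,3)
blobs(d,"red",(0,120,100),(8,255,255),.15,b,3)
blobs(d,"red2",(172,120,100),(180,255,255),.15,b,3)
b=(320,205,375,265)
blobs(d,"jr",(0,150,80),(8,255,255),.125,b,3);blobs(d,"jr2",(172,150,80),(180,255,255),.125,b,3)
blobs(d,"jg",(45,80,80),(90,255,255),.05,b,3)
E
```

```text
t 6.85 pos [ 0.465  -0.2521  0.4167] head -79.85 F [-0.5  0.4 -2.4] T [-0.01 -0.   -0.03] g 0.0145 q [-41.3  19.2  76.4   0.   84.5  38.5]
wz -0.0026 shift cm [-24.74  -0.94  -0.31]
tilt [-0.0008  0.0008]
yel 12 [3 4] (np.float64(276.0), np.float64(192.5)) [0.4781 0.0029]
yel 13 [4 4] (np.float64(273.8), np.float64(230.6)) [0.6117 0.0259]
red 13 [6 4] (np.float64(295.6), np.float64(202.4)) [0.5019 0.0653]
red 14 [5 4] (np.float64(253.7), np.float64(219.6)) [ 0.5877 -0.0363]
jr 75 [10 10] (np.float64(353.2), np.float64(216.8)) [0.4973 0.2333]
jg 23 [6 5] (np.float64(342.4), np.float64(239.0)) [0.5275 0.216 ]
```

Call:
step_arm(
  increments=[
    {"x": -1, "y": -0.05, "z": 0, "wx": 0, "wy": 0, "wz": 0, "gripper": 0.5},
    {"x": -2.5, "y": -0.1, "z": -0.1, "wx": 0, "wy": 0, "wz": 0, "gripper": 0.5},
    {"x": -3, "y": -0.1, "z": -0.1, "wx": 0, "wy": 0, "wz": 0, "gripper": 0.5},
    {"x": -3, "y": -0.1, "z": 0, "wx": 0, "wy": 0, "wz": 0, "gripper": 0.5},
    {"x": -3, "y": -0.1, "z": 0, "wx": 0, "wy": 0, "wz": 0, "gripper": 0.5},
    {"x": -3, "y": -0.1, "z": 0, "wx": 0, "wy": 0, "wz": 0, "gripper": 0.5},
    {"x": -3, "y": -0.1, "z": 0, "wx": 0, "wy": 0, "wz": 0, "gripper": 0.5},
    {"x": -3, "y": -0.1, "z": 0, "wx": 0, "wy": 0, "wz": 0, "gripper": 0.5},
    {"x": -2.2, "y": -0.1, "z": 0, "wx": 0, "wy": 0, "wz": 0, "gripper": 0.5},
    {"x": -1, "y": -0.1, "z": 0, "wx": 0, "wy": 0, "wz": 0, "gripper": 0.5},
    {"x": 0, "y": 0, "z": 0, "wx": 0, "wy": 0, "wz": 0, "gripper": 0.5},
    {"x": 0, "y": 0, "z": 0, "wx": 0, "wy": 0, "wz": 0, "gripper": 0.5},
  ],
)

```text
time_s: 8.05
position: [0.4309, -0.0079, 0.4188]
tool_rot: [[0.178, -0.984, 0.0], [-0.984, -0.178, -0.0], [0.0, -0.0, -1.0]]
ft_force: [-1.0, 0.3, -2.3]
grip_width: 0.0146
```

```bash
python3 - <<'E'
from h import *
import pickle
d=grab("wrist");cv2.imwrite("pics/w3.png",d["color"]);pickle.dump(d,open("w3.pkl","wb"))
go([.5456,.014,.42],-79.8)
print(proj(d,[[.5456,.014,.15],[.612,.0259,.15],[.4788,.002,.15]]).round(1))
blobs(d,"yel",(22,80,150),(38,255,255),.15)
blobs(d,"red",(0,120,100),(6,255,255),.15)
blobs(d,"red2",(172,120,100),(180,255,255),.15)
E
```

```text
t 8.1 pos [ 0.431  -0.0082  0.4187] head -79.82 F [ 0.8 -0.3 -2.8] T [ 0.01  0.05 -0.05] g 0.0146 q [-16.9   9.1  90.1  -0.   80.8  62.9]
wz -0.0004 shift cm [ -0.16 -11.67  -0.13]
tilt [-0.0001 -0.0002]
[[279.2  46.1]
 [279.2 -69.6]
 [279.3 151.1]]
yel 103 [17  7] (np.float64(280.9), np.float64(144.5)) [0.4835 0.0017]
yel 826 [17 50] (np.float64(281.8), np.float64(175.1)) [ 0.4625 -0.0027]
yel 95 [12 17] (np.float64(425.7), np.float64(281.3)) [ 0.3993 -0.1308]
red 65 [16  7] (np.float64(370.4), np.float64(2.1)) [ 0.5824 -0.0382]
red 103 [ 5 28] (np.float64(1.6), np.float64(73.9)) [0.4997 0.2019]
red 344 [25 25] (np.float64(195.1), np.float64(102.0)) [0.5014 0.0637]
```

View pics/w3.png

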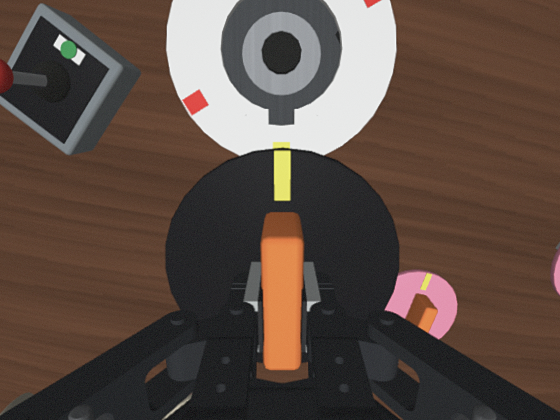

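```bash
python3 - <<'E'
from h import *
import pickle
d=pickle.load(open("w3.pkl","rb")); im=d["color"]
hsv=cv2.cvtColor(im,cv2.COLOR_BGR2HSV)
def circ(m,z,box,n,rlim=None):
    x0,y0,x1,y1=box
    c=max(cv2.findContours(m,0,cv2.CHAIN_APPROX_NONE)[0],key=cv2.contourArea)[:,0]
    k=(c[:,0]>x0)&(c[:,0]<x1)&(c[:,1]>y0)&(c[:,1]<y1); c=c[k]
    P=np.array([onz(d,*p,z)[:2] for p in c])
    A=np.c_[2*P,np.ones(len(P))];s=np.linalg.lstsq(A,(P**2).sum(1),rcond=None)[0]
    print(n,len(P),s[:2].round(4),"r",np.sqrt(s[2]+s[:2]@s[:2]).round(4))
w=cv2.inRange(hsv,(0,0,195),(180,25,255)); w[150:]=0
circ(cv2.morphologyEx(w,cv2.MORPH_CLOSE,np.ones((5,5))),.15,(100,3,450,140),"rim")
k=cv2.inRange(hsv,(0,0,0),(180,255,75)); k[:140]=0; k[:,:150]=0;k[:,410:]=0
k=cv2.morphologyEx(k,cv2.MORPH_OPEN,np.ones((5,5)))
circ(k,.2397,(160,150,405,290),"lid")
# hole
g=cv2.inRange(hsv,(0,0,0),(180,255,150)); g[115:]=0; g[:,:210]=0;g[:,350:]=0
g[104:]=0
circ(g,.144,(215,3,345,100),"bore")
sl=cv2.inRange(hsv,(0,0,0),(180,255,170))[118]; u=np.where(sl[250:320])[0]+250; print("slot row118",u.min(),u.max())
u=(u.min()+u.max())/2; print(onz(d,u,118,.15).round(4)); 
for q in [[281.8,175.1]]: print("ptr",onz(d,*q,.2397).round(4))
E
```

```text
rim 582 [0.5438 0.0125] r 0.0596
lid 464 [ 0.4317 -0.0083] r 0.0554
bore 196 [0.5455 0.0129] r 0.0399
slot row118 268 293
[0.501  0.0051 0.15  ]
ptr [4.787e-01 2.000e-04 2.397e-01]
```

```bash
python3 -c "
from h import *
go([.5452,.0133,.362],-79.8)"
```

```text
t 8.1 pos [ 0.431  -0.0082  0.4187] head -79.82 F [ 0.8 -0.3 -2.8] T [ 0.01  0.05 -0.05] g 0.0146 q [-16.9   9.1  90.1  -0.   80.8  62.9]
wz -0.0004 shift cm [ -0.1  -11.62   5.67]
tilt [-0.0001 -0.0002]
```

Call:
step_arm(
  increments=[
    {"x": -0.1, "y": -0.62, "z": 0, "wx": 0, "wy": 0, "wz": 0, "gripper": 0.5},
    {"x": 0, "y": -2, "z": 0, "wx": 0, "wy": 0, "wz": 0, "gripper": 0.5},
    {"x": 0, "y": -2.5, "z": 0, "wx": 0, "wy": 0, "wz": 0, "gripper": 0.5},
    {"x": 0, "y": -2.5, "z": 0, "wx": 0, "wy": 0, "wz": 0, "gripper": 0.5},
    {"x": 0, "y": -2, "z": 0, "wx": 0, "wy": 0, "wz": 0, "gripper": 0.5},
    {"x": 0, "y": -1.5, "z": 0, "wx": 0, "wy": 0, "wz": 0, "gripper": 0.5},
    {"x": 0, "y": -0.5, "z": 0.7, "wx": 0, "wy": 0, "wz": 0, "gripper": 0.5},
    {"x": 0, "y": 0, "z": 1.5, "wx": 0, "wy": 0, "wz": 0, "gripper": 0.5},
    {"x": 0, "y": 0, "z": 1.5, "wx": 0, "wy": 0, "wz": 0, "gripper": 0.5},
    {"x": 0, "y": 0, "z": 1.5, "wx": 0, "wy": 0, "wz": 0, "gripper": 0.5},
    {"x": 0, "y": 0, "z": 0.5, "wx": 0, "wy": 0, "wz": 0, "gripper": 0.5},
    {"x": 0, "y": 0, "z": 0, "wx": 0, "wy": 0, "wz": 0, "gripper": 0.5},
    {"x": 0, "y": 0, "z": 0, "wx": 0, "wy": 0, "wz": 0, "gripper": 0.5},
  ],
)

```text
time_s: 9.4
position: [0.5451, 0.0138, 0.3622]
tool_rot: [[0.177, -0.984, 0.001], [-0.984, -0.177, -0.0], [0.0, -0.001, -1.0]]
ft_force: [0.8, -0.6, -1.8]
grip_width: 0.0144
```

```bash
python3 -c "
from h import *
go([.5452,.0133,.355],-79.8)"
```

```text
t 9.4 pos [0.5451 0.0138 0.3622] head -79.83 F [ 0.8 -0.6 -1.8] T [-0.01 -0.02 -0.05] g 0.0144 q [-11.   23.3  79.3  -0.   77.4  68.8]
wz -0.0005 shift cm [ 0.05 -0.    0.72]
tilt [ 0.0008 -0.0002]
```

Now I'll lower it slowly past the lugs and check force.

Call:
step_arm(
  increments=[
    {"x": 0.03, "y": 0, "z": 0.3, "wx": 0, "wy": 0, "wz": 0, "gripper": 0.5},
    {"x": 0, "y": 0, "z": 0.3, "wx": 0, "wy": 0, "wz": 0, "gripper": 0.5},
    {"x": 0, "y": 0, "z": 0.2, "wx": 0, "wy": 0, "wz": 0, "gripper": 0.5},
    {"x": 0, "y": 0, "z": 0, "wx": 0, "wy": 0, "wz": 0, "gripper": 0.5},
  ],
)

```text
time_s: 9.8
position: [0.545, 0.0137, 0.3534]
tool_rot: [[0.177, -0.984, -0.001], [-0.984, -0.177, 0.0], [-0.0, 0.001, -1.0]]
ft_force: [0.3, -0.4, -1.8]
grip_width: 0.0146
```

Call:
step_arm(
  increments=[
    {"x": 0, "y": 0, "z": 0.2, "wx": 0, "wy": 0, "wz": 0, "gripper": 0.5},
    {"x": 0, "y": 0, "z": 0.2, "wx": 0, "wy": 0, "wz": 0, "gripper": 0.5},
    {"x": 0, "y": 0, "z": 0.2, "wx": 0, "wy": 0, "wz": 0, "gripper": 0.5},
    {"x": 0, "y": 0, "z": 0, "wx": 0, "wy": 0, "wz": 0, "gripper": 0.5},
  ],
)

```text
time_s: 10.2
position: [0.5451, 0.0137, 0.3474]
tool_rot: [[0.177, -0.984, -0.001], [-0.984, -0.177, 0.0], [-0.0, 0.001, -1.0]]
ft_force: [-0.9, -1.0, -2.8]
grip_width: 0.0142
```

There's no contact force with the lugs about 4 mm into the slots. I'll push down against the spring.

Call:
step_arm(
  increments=[
    {"x": 0, "y": 0, "z": 0.2, "wx": 0, "wy": 0, "wz": 0, "gripper": 0.5},
    {"x": 0, "y": 0, "z": 0.2, "wx": 0, "wy": 0, "wz": 0, "gripper": 0.5},
    {"x": 0, "y": 0, "z": 0.2, "wx": 0, "wy": 0, "wz": 0, "gripper": 0.5},
    {"x": 0, "y": 0, "z": 0.2, "wx": 0, "wy": 0, "wz": 0, "gripper": 0.5},
    {"x": 0, "y": 0, "z": 0, "wx": 0, "wy": 0, "wz": 0, "gripper": 0.5},
    {"x": 0, "y": 0, "z": 0, "wx": 0, "wy": 0, "wz": 0, "gripper": 0.5},
  ],
)

```text
time_s: 10.8
position: [0.5451, 0.0137, 0.34]
tool_rot: [[0.177, -0.984, 0.0], [-0.984, -0.177, -0.0], [0.0, -0.0, -1.0]]
ft_force: [-2.4, -0.4, 4.5]
grip_width: 0.0145
```

Call:
step_arm(
  increments=[
    {"x": 0, "y": 0, "z": 0.1, "wx": 0, "wy": 0, "wz": 0, "gripper": 0.5},
    {"x": 0, "y": 0, "z": 0.1, "wx": 0, "wy": 0, "wz": 0, "gripper": 0.5},
    {"x": 0, "y": 0, "z": 0, "wx": 0, "wy": 0, "wz": 0, "gripper": 0.5},
    {"x": 0, "y": 0, "z": 0, "wx": 0, "wy": 0, "wz": 0, "gripper": 0.5},
  ],
)

```text
time_s: 11.2
position: [0.545, 0.0137, 0.3381]
tool_rot: [[0.177, -0.984, 0.001], [-0.984, -0.177, -0.0], [0.0, -0.0, -1.0]]
ft_force: [-3.0, -1.2, 5.6]
grip_width: 0.015
```

Call:
step_arm(
  increments=[
    {"x": 0, "y": 0, "z": 0.1, "wx": 0, "wy": 0, "wz": 0, "gripper": 0.5},
    {"x": 0, "y": 0, "z": 0, "wx": 0, "wy": 0, "wz": 0, "gripper": 0.5},
    {"x": 0, "y": 0, "z": 0.05, "wx": 0, "wy": 0, "wz": 0, "gripper": 0.5},
    {"x": 0, "y": 0, "z": 0, "wx": 0, "wy": 0, "wz": 0, "gripper": 0.5},
    {"x": 0, "y": 0, "z": 0, "wx": 0, "wy": 0, "wz": 0, "gripper": 0.5},
  ],
)

```text
time_s: 11.7
position: [0.5449, 0.0137, 0.3372]
tool_rot: [[0.177, -0.984, 0.001], [-0.984, -0.177, -0.0], [0.001, -0.001, -1.0]]
ft_force: [-6.0, -1.3, 11.1]
grip_width: 0.0148
```

Seated: 11 N and a sharp force rise at the expected height. Now I'll ease sideways and twist clockwise.

Call:
step_arm(
  increments=[
    {"x": 0, "y": 0.05, "z": 0, "wx": 0, "wy": 0, "wz": 0, "gripper": 0.5},
    {"x": 0, "y": 0, "z": 0, "wx": 0, "wy": 0, "wz": 0.05, "gripper": 0.5},
    {"x": 0, "y": 0, "z": 0, "wx": 0, "wy": 0, "wz": 0.07, "gripper": 0.5},
    {"x": 0, "y": 0, "z": 0, "wx": 0, "wy": 0, "wz": 0.07, "gripper": 0.5},
    {"x": 0, "y": 0, "z": 0, "wx": 0, "wy": 0, "wz": 0, "gripper": 0.5},
  ],
)

```text
time_s: 12.2
position: [0.5448, 0.0136, 0.3372]
tool_rot: [[-0.014, -1.0, 0.003], [-1.0, 0.014, -0.0], [0.0, -0.003, -1.0]]
ft_force: [-2.6, -0.1, 9.1]
grip_width: 0.0147
```

```bash
python3 -c "
from h import *
go([.5452,.0133,.337],-139.8)"
```

```text
t 12.2 pos [0.5448 0.0136 0.3372] head -90.82 F [-2.6 -0.1  9.1] T [-0.04  0.52 -0.2 ] g 0.0147 q [-11.   24.6  81.6   0.   73.6  79.8]
wz 0.8549 shift cm [-0.01 -0.05  0.02]
tilt [ 0.0025 -0.0004]
```

Call:
step_arm(
  increments=[
    {"x": 0, "y": 0, "z": 0, "wx": 0, "wy": 0, "wz": 0.08, "gripper": 0.5},
    {"x": 0, "y": 0, "z": 0, "wx": 0, "wy": 0, "wz": 0.08, "gripper": 0.5},
    {"x": 0, "y": 0, "z": 0, "wx": 0, "wy": 0, "wz": 0.08, "gripper": 0.5},
    {"x": 0, "y": 0, "z": 0, "wx": 0, "wy": 0, "wz": 0.08, "gripper": 0.5},
    {"x": 0, "y": 0, "z": 0, "wx": 0, "wy": 0, "wz": 0.08, "gripper": 0.5},
    {"x": 0, "y": 0, "z": 0, "wx": 0, "wy": 0, "wz": 0.08, "gripper": 0.5},
    {"x": 0, "y": 0, "z": 0, "wx": 0, "wy": 0, "wz": 0.08, "gripper": 0.5},
    {"x": 0, "y": 0, "z": 0, "wx": 0, "wy": 0, "wz": 0.08, "gripper": 0.5},
    {"x": 0, "y": 0, "z": 0, "wx": 0, "wy": 0, "wz": 0.08, "gripper": 0.5},
    {"x": 0, "y": 0, "z": 0, "wx": 0, "wy": 0, "wz": 0.08, "gripper": 0.5},
    {"x": 0, "y": 0, "z": 0, "wx": 0, "wy": 0, "wz": 0, "gripper": 0.5},
  ],
)

```text
time_s: 13.3
position: [0.5449, 0.0136, 0.3373]
tool_rot: [[-0.727, -0.686, 0.003], [-0.686, 0.727, -0.0], [-0.002, -0.002, -1.0]]
ft_force: [-0.7, -0.1, 8.9]
grip_width: 0.0145
```

```bash
python3 -c "
from h import *
go([.5452,.0133,.337],-139.8)"
```

```text
t 13.3 pos [0.5449 0.0136 0.3373] head -136.67 F [-0.7 -0.1  8.9] T [ 0.04  0.34 -0.1 ] g 0.0145 q [-11.   24.6  81.6   0.   73.6 125.6]
wz 0.0546 shift cm [-0.   -0.04  0.03]
tilt [ 0.0032 -0.0003]
```

Now on to the stop in small turns, watching the wrist moment.

Call:
step_arm(
  increments=[
    {"x": 0, "y": 0, "z": 0, "wx": 0, "wy": 0, "wz": 0.04, "gripper": 0.5},
    {"x": 0, "y": 0, "z": 0, "wx": 0, "wy": 0, "wz": 0.02, "gripper": 0.5},
    {"x": 0, "y": 0, "z": 0, "wx": 0, "wy": 0, "wz": 0.02, "gripper": 0.5},
    {"x": 0, "y": 0, "z": 0, "wx": 0, "wy": 0, "wz": 0, "gripper": 0.5},
  ],
)

```text
time_s: 13.7
position: [0.5448, 0.0135, 0.3372]
tool_rot: [[-0.778, -0.629, 0.002], [-0.629, 0.778, -0.001], [-0.001, -0.002, -1.0]]
ft_force: [-2.8, -1.8, 10.0]
grip_width: 0.0143
```

```bash
python3 -c "
from h import *
go([.5452,.0133,.337],-139.8)"
```

```text
t 13.7 pos [0.5448 0.0135 0.3372] head -141.06 F [-2.8 -1.8 10. ] T [-0.28  0.6   0.85] g 0.0143 q [-11.   24.6  81.6  -0.   73.6 130. ]
wz -0.0219 shift cm [-0.02 -0.04  0.03]
tilt [ 0.0022 -0.0013]
```

The stop is reached: moment 0.95 N m at 61° of turn. I'll ease up, release, rise and check.

Call:
step_arm(
  increments=[
    {"x": 0, "y": 0, "z": -0.1, "wx": 0, "wy": 0, "wz": 0, "gripper": 0.5},
    {"x": 0, "y": 0, "z": -0.12, "wx": 0, "wy": 0, "wz": 0, "gripper": 0.5},
    {"x": 0, "y": 0, "z": 0, "wx": 0, "wy": 0, "wz": -0.01, "gripper": 0.5},
    {"x": 0, "y": 0, "z": 0, "wx": 0, "wy": 0, "wz": 0, "gripper": 4},
    {"x": 0, "y": 0, "z": 0, "wx": 0, "wy": 0, "wz": 0, "gripper": 4},
    {"x": 0, "y": 0, "z": 0, "wx": 0, "wy": 0, "wz": 0, "gripper": 4},
    {"x": 0, "y": 0, "z": -0.5, "wx": 0, "wy": 0, "wz": 0, "gripper": 4},
    {"x": 0, "y": 0, "z": -2, "wx": 0, "wy": 0, "wz": 0, "gripper": 4},
    {"x": 0, "y": 0, "z": -3, "wx": 0, "wy": 0, "wz": 0, "gripper": 4},
    {"x": 0, "y": 0, "z": -3, "wx": 0, "wy": 0, "wz": 0, "gripper": 8},
    {"x": 0, "y": 0, "z": -2, "wx": 0, "wy": 0, "wz": 0, "gripper": 8},
    {"x": 0, "y": 0, "z": 0, "wx": 0, "wy": 0, "wz": 0, "gripper": 8},
    {"x": 0, "y": 0, "z": 0, "wx": 0, "wy": 0, "wz": 0, "gripper": 8},
  ],
)

```text
time_s: 15.0
position: [0.5444, 0.0137, 0.4431]
tool_rot: [[-0.772, -0.635, -0.0], [-0.635, 0.772, 0.0], [0.0, 0.0, -1.0]]
ft_force: [0.1, 0.4, -1.2]
grip_width: 0.0803
```

```bash
python3 - <<'E'
from h import *
import pickle
d=grab("wrist");cv2.imwrite("pics/w4.png",d["color"])
pickle.dump(d,open("w4.pkl","wb"))
s=grab("scene");pickle.dump(s,open("s4.pkl","wb"));t=grab("top");pickle.dump(t,open("t4.pkl","wb"))
go([.5,.23,.45])
blobs(d,"yel",(22,80,150),(38,255,255),.1605)
blobs(d,"red",(0,120,100),(6,255,255),.15)
E
```

```text
t 15.15 pos [0.5446 0.0136 0.4422] head -140.55 F [-0.4 -0.4  0.7] T [ 0.   -0.02 -0.05] g 0.08 q [-11.   19.9  71.    0.   89.2 129.5]
wz -0.0 shift cm [-10.3   19.55  -0.76]
tilt [-0.0023  0.0005]
yel 338 [11 31] (np.float64(281.0), np.float64(149.0)) [ 0.5758 -0.0244]
yel 103 [14 17] (np.float64(528.7), np.float64(149.3)) [ 0.4302 -0.1467]
yel 248 [21 20] (np.float64(207.5), np.float64(168.6)) [0.6092 0.0217]
yel 204 [20 18] (np.float64(351.1), np.float64(245.7)) [ 0.4835 -0.001 ]
yel 117 [ 9 13] (np.float64(282.0), np.float64(269.0)) [0.5134 0.0502]
red 256 [14 19] (np.float64(280.6), np.float64(123.3)) [ 0.5875 -0.0382]
red 168 [13 14] (np.float64(282.9), np.float64(282.9)) [0.501 0.064]
red 209 [17 22] (np.float64(192.8), np.float64(375.6)) [0.5038 0.1989]
```

View pics/w4.png

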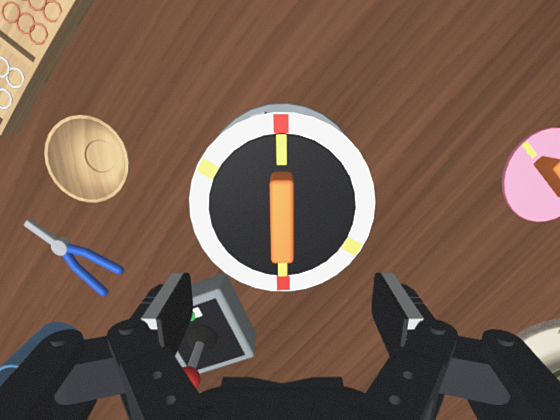

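The picture shows both yellow pointers, at (281,149) and (282,269), in line with the red marks at (281,123) and (283,283). The lid is locked and released. Next is the jog stick: I'll push the ball from behind towards the dot with the fingers 10 mm apart.

```bash
python3 - <<'E'
from h import *
go([.4584,.2535,.40],-118.4)
E
```

```text
t 15.15 pos [0.5446 0.0136 0.4422] head -140.55 F [-0.4 -0.4  0.7] T [ 0.   -0.02 -0.05] g 0.08 q [-11.   19.9  71.    0.   89.2 129.5]
wz -0.3866 shift cm [-17.01  18.98   4.25]
tilt [-0.0023  0.0005]
```

Call:
step_arm(
  increments=[
    {"x": 0, "y": 0, "z": 0, "wx": 0, "wy": 0, "wz": -0.127, "gripper": 1},
    {"x": 0, "y": 0, "z": 0, "wx": 0, "wy": 0, "wz": -0.13, "gripper": 1},
    {"x": 0, "y": 0, "z": 0, "wx": 0, "wy": 0, "wz": -0.13, "gripper": 1},
    {"x": -1, "y": 1.2, "z": 0, "wx": 0, "wy": 0, "wz": 0, "gripper": 1},
    {"x": -2, "y": 2.2, "z": 0, "wx": 0, "wy": 0, "wz": 0, "gripper": 1},
    {"x": -2.5, "y": 2.8, "z": 0, "wx": 0, "wy": 0, "wz": 0, "gripper": 1},
    {"x": -2.5, "y": 2.8, "z": 0.5, "wx": 0, "wy": 0, "wz": 0, "gripper": 1},
    {"x": -2.5, "y": 2.8, "z": 1, "wx": 0, "wy": 0, "wz": 0, "gripper": 1},
    {"x": -2.5, "y": 2.8, "z": 1, "wx": 0, "wy": 0, "wz": 0, "gripper": 1},
    {"x": -2.5, "y": 2.6, "z": 1, "wx": 0, "wy": 0, "wz": 0, "gripper": 1},
    {"x": -1.5, "y": 1.8, "z": 0.7, "wx": 0, "wy": 0, "wz": 0, "gripper": 1},
    {"x": 0, "y": 0, "z": 0, "wx": 0, "wy": 0, "wz": 0, "gripper": 1},
    {"x": 0, "y": 0, "z": 0, "wx": 0, "wy": 0, "wz": 0, "gripper": 1},
  ],
)

```text
time_s: 16.45
position: [0.4577, 0.254, 0.4012]
tool_rot: [[-0.476, -0.879, -0.001], [-0.879, 0.476, -0.0], [0.001, 0.0, -1.0]]
ft_force: [1.2, 1.0, -0.9]
grip_width: 0.0104
```

```bash
python3 - <<'E'
from h import *
d=grab("wrist");cv2.imwrite("pics/w5.png",d["color"])
go([.4584,.2535,.283],-118.4)
blobs(d,"red",(0,150,60),(6,255,255),.125)
blobs(d,"green",(45,80,60),(90,255,255),.05)
print(proj(d,[[.498,.232,.125],[.498,.232,.05]]))
E
```

```text
t 16.5 pos [0.458  0.2534 0.4014] head -118.47 F [-0.1 -0.8 -0.3] T [0.03 0.02 0.02] g 0.0097 q [ 16.   19.3  78.8  -0.   81.9 134.5]
wz -0.0012 shift cm [-0.03 -0.03 11.84]
tilt [-0.0001 -0.0002]
red 24 [15 12] (np.float64(516.9), np.float64(18.1)) [0.5047 0.0454]
red 797 [39 39] (np.float64(283.5), np.float64(153.6)) [0.4976 0.2302]
green 233 [15 20] (np.float64(282.7), np.float64(104.3)) [0.529  0.2135]
[[281.01713917 154.3483167 ]
 [281.08859297 144.53172648]]
```

View pics/w5.png

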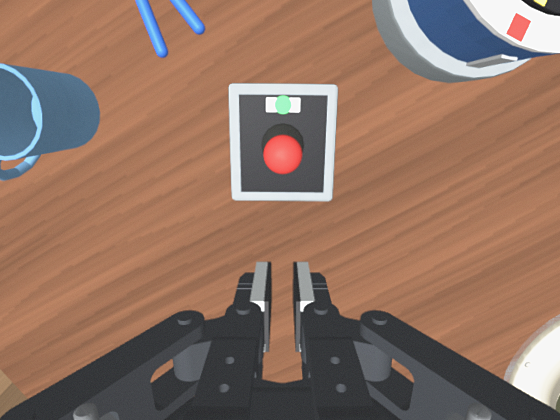

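The dot (283,104) is directly ahead of the ball (283,154), and the fingers are centred on both. I'll go down behind the ball.

Call:
step_arm(
  increments=[
    {"x": 0, "y": 0, "z": 1, "wx": 0, "wy": 0, "wz": 0, "gripper": 1},
    {"x": 0, "y": 0, "z": 2.5, "wx": 0, "wy": 0, "wz": 0, "gripper": 1},
    {"x": 0, "y": 0, "z": 2.5, "wx": 0, "wy": 0, "wz": 0, "gripper": 1},
    {"x": 0, "y": 0, "z": 2.5, "wx": 0, "wy": 0, "wz": 0, "gripper": 1},
    {"x": 0, "y": 0, "z": 2, "wx": 0, "wy": 0, "wz": 0, "gripper": 1},
    {"x": 0, "y": 0, "z": 1.3, "wx": 0, "wy": 0, "wz": 0, "gripper": 1},
    {"x": 0, "y": 0, "z": 0, "wx": 0, "wy": 0, "wz": 0, "gripper": 1},
    {"x": 0, "y": -0.7, "z": 0, "wx": 0, "wy": 0, "wz": 0, "gripper": 1},
    {"x": 0, "y": -0.7, "z": 0, "wx": 0, "wy": 0, "wz": 0, "gripper": 1},
    {"x": 0, "y": -0.4, "z": 0, "wx": 0, "wy": 0, "wz": 0, "gripper": 1},
    {"x": 0, "y": -0.4, "z": 0, "wx": 0, "wy": 0, "wz": 0, "gripper": 1},
    {"x": 0, "y": -0.4, "z": 0, "wx": 0, "wy": 0, "wz": 0, "gripper": 1},
    {"x": 0, "y": -0.4, "z": 0, "wx": 0, "wy": 0, "wz": 0, "gripper": 1},
    {"x": 0, "y": 0, "z": 0, "wx": 0, "wy": 0, "wz": 0, "gripper": 1},
  ],
)

```text
time_s: 17.9
position: [0.4849, 0.239, 0.2835]
tool_rot: [[-0.475, -0.88, -0.0], [-0.88, 0.475, -0.0], [0.0, 0.0, -1.0]]
ft_force: [-0.2, 0.7, 0.4]
grip_width: 0.01
```

```bash
cat > j.py <<'E'
from h import *
go([.498,.231,.283],-118.4)
d=grab("wrist");blobs(d,"redW",(0,150,60),(6,255,255),.122)
d=grab("scene");b=(320,205,375,265);blobs(d,"redS",(0,150,80),(8,255,255),.122,b,3)
u=np.array([.879,-.477]);print("F along push",(env.observe()["ft_force"][:2]@u).round(2))
E
python3 j.py
```

```text
t 17.9 pos [0.4849 0.239  0.2835] head -118.39 F [-0.2  0.7  0.4] T [ 0.04  0.18 -0.01] g 0.01 q [ 13.7  27.7  86.5  -0.   65.8 132.1]
wz 0.0002 shift cm [ 0.08 -1.54  0.05]
tilt [-0.0001 -0.    ]
redW 2491 [68 67] (np.float64(284.7), np.float64(240.5)) [0.5058 0.2258]
redS 73 [10  9] (np.float64(351.3), np.float64(218.9)) [0.5039 0.2291]
F along push -0.01
```

The ball is moving (about 8 mm so far). I'll push about 19 mm further.

Call:
step_arm(
  increments=[
    {"x": 0, "y": -0.4, "z": 0, "wx": 0, "wy": 0, "wz": 0, "gripper": 1},
    {"x": 0, "y": -0.4, "z": 0, "wx": 0, "wy": 0, "wz": 0, "gripper": 1},
    {"x": 0, "y": -0.4, "z": 0, "wx": 0, "wy": 0, "wz": 0, "gripper": 1},
    {"x": 0, "y": -0.4, "z": 0, "wx": 0, "wy": 0, "wz": 0, "gripper": 1},
    {"x": 0, "y": -0.2, "z": 0, "wx": 0, "wy": 0, "wz": 0, "gripper": 1},
    {"x": 0, "y": 0, "z": 0, "wx": 0, "wy": 0, "wz": 0, "gripper": 1},
    {"x": 0, "y": 0, "z": 0, "wx": 0, "wy": 0, "wz": 0, "gripper": 1},
  ],
)

```text
time_s: 18.7
position: [0.5002, 0.2307, 0.283]
tool_rot: [[-0.475, -0.88, -0.001], [-0.88, 0.475, -0.0], [0.001, 0.001, -1.0]]
ft_force: [-4.4, 0.8, -3.4]
grip_width: 0.0099
```

```bash
python3 j.py
```

```text
t 18.7 pos [0.5002 0.2307 0.283 ] head -118.37 F [-4.4  0.8 -3.4] T [ 0.25  0.77 -0.06] g 0.0099 q [ 12.4  28.7  84.8   0.   66.6 130.8]
wz 0.0005 shift cm [0.08 0.21 0.  ]
tilt [-0.0013 -0.0001]
redW 2425 [66 67] (np.float64(284.5), np.float64(238.4)) [0.522 0.217]
redS 77 [10 10] (np.float64(347.6), np.float64(223.4)) [0.522  0.2204]
F along push -4.35
```

The ball has moved about 27 mm, so the tilt is about 0.37 rad with a spring force near 4 N. I'll hold it over two seconds.

Call:
step_arm(
  increments=[
    {"x": 0, "y": 0, "z": 0, "wx": 0, "wy": 0, "wz": 0, "gripper": 1},
    {"x": 0, "y": 0, "z": 0, "wx": 0, "wy": 0, "wz": 0, "gripper": 1},
    {"x": 0, "y": 0, "z": 0, "wx": 0, "wy": 0, "wz": 0, "gripper": 1},
    {"x": 0, "y": 0, "z": 0, "wx": 0, "wy": 0, "wz": 0, "gripper": 1},
    {"x": 0, "y": 0, "z": 0, "wx": 0, "wy": 0, "wz": 0, "gripper": 1},
    {"x": 0, "y": 0, "z": 0, "wx": 0, "wy": 0, "wz": 0, "gripper": 1},
    {"x": 0, "y": 0, "z": 0, "wx": 0, "wy": 0, "wz": 0, "gripper": 1},
    {"x": 0, "y": 0, "z": 0, "wx": 0, "wy": 0, "wz": 0, "gripper": 1},
    {"x": 0, "y": 0, "z": 0, "wx": 0, "wy": 0, "wz": 0, "gripper": 1},
    {"x": 0, "y": 0, "z": 0, "wx": 0, "wy": 0, "wz": 0, "gripper": 1},
    {"x": 0, "y": 0, "z": 0, "wx": 0, "wy": 0, "wz": 0, "gripper": 1},
    {"x": 0, "y": 0, "z": 0, "wx": 0, "wy": 0, "wz": 0, "gripper": 1},
    {"x": 0, "y": 0, "z": 0, "wx": 0, "wy": 0, "wz": 0, "gripper": 1},
    {"x": 0, "y": 0, "z": 0, "wx": 0, "wy": 0, "wz": 0, "gripper": 1},
    {"x": 0, "y": 0, "z": 0, "wx": 0, "wy": 0, "wz": 0, "gripper": 1},
    {"x": 0, "y": 0, "z": 0, "wx": 0, "wy": 0, "wz": 0, "gripper": 1},
    {"x": 0, "y": 0, "z": 0, "wx": 0, "wy": 0, "wz": 0, "gripper": 1},
    {"x": 0, "y": 0, "z": 0, "wx": 0, "wy": 0, "wz": 0, "gripper": 1},
    {"x": 0, "y": 0, "z": 0, "wx": 0, "wy": 0, "wz": 0, "gripper": 1},
    {"x": 0, "y": 0, "z": 0, "wx": 0, "wy": 0, "wz": 0, "gripper": 1},
  ],
)

```text
time_s: 20.8
position: [0.5004, 0.2307, 0.2834]
tool_rot: [[-0.475, -0.88, -0.0], [-0.88, 0.475, -0.0], [0.0, 0.0, -1.0]]
ft_force: [-5.3, -0.1, -3.4]
grip_width: 0.0101
```

Call:
step_arm(
  increments=[
    {"x": 0, "y": 0, "z": 0, "wx": 0, "wy": 0, "wz": 0, "gripper": 1},
    {"x": 0, "y": 0, "z": 0, "wx": 0, "wy": 0, "wz": 0, "gripper": 1},
    {"x": 0, "y": 0, "z": 0, "wx": 0, "wy": 0, "wz": 0, "gripper": 1},
    {"x": 0, "y": 0, "z": 0, "wx": 0, "wy": 0, "wz": 0, "gripper": 1},
    {"x": 0, "y": 0, "z": 0, "wx": 0, "wy": 0, "wz": 0, "gripper": 1},
    {"x": 0, "y": 0.3, "z": 0, "wx": 0, "wy": 0, "wz": 0, "gripper": 1},
    {"x": 0, "y": 0.4, "z": 0, "wx": 0, "wy": 0, "wz": 0, "gripper": 1},
    {"x": 0, "y": 0.4, "z": 0, "wx": 0, "wy": 0, "wz": 0, "gripper": 1},
    {"x": 0, "y": 0.4, "z": 0, "wx": 0, "wy": 0, "wz": 0, "gripper": 1},
    {"x": 0, "y": 0.4, "z": 0, "wx": 0, "wy": 0, "wz": 0, "gripper": 1},
    {"x": 0, "y": 0.4, "z": 0, "wx": 0, "wy": 0, "wz": 0, "gripper": 1},
    {"x": 0, "y": 0.4, "z": 0, "wx": 0, "wy": 0, "wz": 0, "gripper": 1},
    {"x": 0, "y": 0.4, "z": 0, "wx": 0, "wy": 0, "wz": 0, "gripper": 1},
    {"x": 0, "y": 0.6, "z": 0, "wx": 0, "wy": 0, "wz": 0, "gripper": 1},
    {"x": 0, "y": 1, "z": 0, "wx": 0, "wy": 0, "wz": 0, "gripper": 1},
    {"x": 0, "y": 1, "z": -1, "wx": 0, "wy": 0, "wz": 0, "gripper": 1},
    {"x": 0, "y": 0, "z": -3, "wx": 0, "wy": 0, "wz": 0, "gripper": 1},
    {"x": 0, "y": 0, "z": -4, "wx": 0, "wy": 0, "wz": 0, "gripper": 1},
    {"x": 0, "y": 0, "z": -4, "wx": 0, "wy": 0, "wz": 0, "gripper": 1},
    {"x": 0, "y": 0, "z": 0, "wx": 0, "wy": 0, "wz": 0, "gripper": 1},
  ],
)

```text
time_s: 22.8
position: [0.4496, 0.2582, 0.4093]
tool_rot: [[-0.475, -0.88, 0.01], [-0.88, 0.475, 0.003], [-0.008, -0.008, -1.0]]
ft_force: [-0.2, 0.3, -0.0]
grip_width: 0.0099
```

```bash
python3 - <<'E'
from h import *
d=grab("wrist");blobs(d,"redW",(0,150,60),(6,255,255),.125)
d=grab("scene");b=(320,205,375,265);blobs(d,"redS",(0,150,80),(8,255,255),.125,b,3)
cv2.imwrite("pics/s6.png",d["color"])
t=grab("top");b=(255,170,315,232)
blobs(t,"yel",(22,90,120),(38,255,255),.15,b,3);blobs(t,"red",(0,170,100),(4,255,255),.15,b,3)
o=env.observe();print(o["time_s"],o["position"],o["ft_force"].round(1))
E
```

```text
redW 768 [38 38] (np.float64(286.7), np.float64(143.6)) [0.4971 0.2303]
redS 76 [10 10] (np.float64(353.1), np.float64(216.7)) [0.4972 0.2331]
yel 17 [4 6] (np.float64(279.4), np.float64(177.6)) [0.6116 0.0251]
yel 26 [7 6] (np.float64(295.0), np.float64(188.2)) [ 0.5783 -0.0232]
yel 52 [14 12] (np.float64(283.6), np.float64(196.5)) [0.5527 0.0122]
yel 26 [7 6] (np.float64(272.5), np.float64(207.4)) [0.519  0.0464]
yel 11 [3 4] (np.float64(287.1), np.float64(220.4)) [0.4789 0.0017]
red 3 [2 2] (np.float64(299.7), np.float64(184.7)) [ 0.5893 -0.0377]
red 3 [2 2] (np.float64(266.7), np.float64(212.7)) [0.5029 0.0645]
22.95 [0.44961541 0.25789885 0.40329874] [0.3 1.4 0.1]
```

View pics/s6.png

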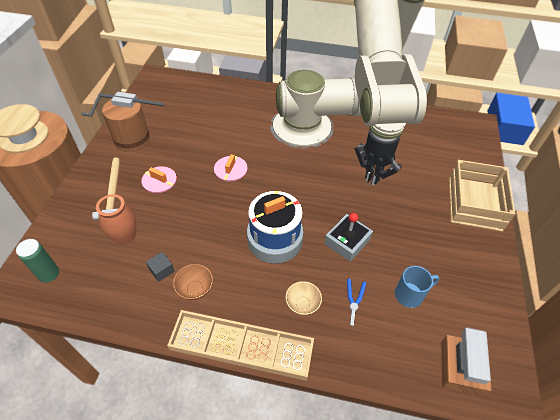

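The lid at (275,207) is locked with its pointers on the red marks. The stick at (353,217) is back at its starting place. The bystanders haven't moved and the arm is clear of everything, so I'll hand in.

```bash
python3 -c "
from rig import env
print(env.close_job())"
```

```text
the job is handed in; nothing more can be done
None
```

The lid is on the finisher and locked, the jog stick was tilted and released as asked, and the job was handed in at about 23 s of the 67 s allowed.

- **Lid:** I gripped the black lid by its orange bar and lined its lugs up with the slots. I pushed it down against the spring until the force rose to 11 N at the fully seated height. I then twisted it clockwise about 61° to a firm stop, where the wrist moment rose to 0.85 N m. After I let go it stayed put, with both yellow pointers on the red marks; the final top view agreed.
- **Jog stick:** Only after that did I push the ball towards the green dot, to about 0.37 rad, and hold it for over 2 s. I then eased it back, and it now stands within about 1 mm of where it started. I never pushed it the other way.
- **Bench:** By eye in the final picture, the other things on the bench and the pink look-alikes are where they were, and the arm touches nothing.
- **Checks that disagreed:** Camera estimates of the mouth and the ball differed by 1–3 mm between views, within tolerance. One rim fit in the wrist picture came out with the wrong radius and was not used. The first two move calls were refused because the rows lacked keys, and nothing moved.

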